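Lock the battery hatch with the slot key

ROBOT

A 6-joint arm with a two-finger parallel gripper is mounted at the origin on the work surface. World frame = base frame: x ahead of the robot, y to its left, z up, the work surface at z = 0. Lengths are in mm, angles in rad, forces in N, time in s.
With the tool pointing down it reaches from about 275 to 850 mm from the base axis. Payload 19 kg.
Tool frame: the origin (TCP) lies between the finger pads; the fingertips stand 25 mm ahead of it and the grasp point (between the pads) lies 6 mm ahead of it; z points along the fingers, y is the direction in which the jaws open and shut (so a half turn about z gives the same grasp; the last joint's range is limited). The gripper opens to 85 mm and grips with 20 to 120 N. Pads are 22 mm wide; open, the fingers measure 114 mm over their backs; the gripper's body (76 mm by 85 mm) begins 54 mm behind the grasp point. The pads swing forward as they close: fully open they stand 13 mm farther back than shut.
Start: joints at [1.135, 0.15, 1.437, -0, 1.554, -0.134], TCP at [170.917, 548.979, 233.867] pointing down, gripper open.
Joint ranges: [-2.8, 2.8], [-0.68, 2.1], [0.12, 2.68], [-1.39, 4.53], [0.16, 2.79], [-2.81, 2.81]. Speed limits (rad/s): [1.89, 1.89, 2.22, 3.01, 3.01, 3.01].

INTERFACE

Orientations are given as a rotation vector (axis times angle).
In Python, from workcell import get_obs, get_image, close_job, boxes_of, cut_out gives the robot as it stands. The module is installed in compiled form; this text tells all that it offers.
- The arm moves only by the tool move_arm, never from a script. Its argument "plan" is a list of rows, each an object with "linear": the shift along the world's x, y, z in cm, a list of three; "delta_rot": the turn, a rotation vector about the world's x, y, z in rad, a list of three; "fingers": the opening in per cent of the stroke, from 0 (shut) to 100 (fully open). A call has 1 to 12 rows; each row shifts and turns the commanded pose from where the row before left it; what a row does not reach is not made up. A row lasts 1/8 s, in which the tool goes at most 62.5 mm and 10.7 degrees, less where a joint would pass 70% of its speed; a pose out of reach is approached as far as the arm can. A call with a gripper value outside its range is refused whole. The fingers move at their own pace and stop on an object; "squeeze" is the grip in N (left out, the last holds). Time passes only in rows, so rows that do not move let the fingers close. It gives the time, the measured TCP pose, the force and the opening at its end, in the units of the state.
- get_obs(): the state, without advancing time (a new reading comes with each control period).
- get_image(name): name is "scene" or "top"; returns a dict with "image" (384x512x3 uint8, blue, green, red), "depth" (384x512 float32, mm along the optical axis (not along the pixel's ray), 0 where there is no reading), "mtx" (3x3 intrinsics, pixels), "rvec" (rotation vector, rad) and "tvec" (3), from world to camera coordinates, as OpenCV has them. Camera axes: x right, y down, z forward; pixel columns grow to the right and rows downward; lengths in mm; the calibration is good to about 2 mm. A picture is of the moment at which its call begins.
- close_job(): hands the job in, once; it reports no verdict.
Trained networks look in the newest picture that a camera, given by its name, has taken for a name from the list of things; names that differ only in an ending like _2 or _b are one class to them, and where a whole thing is asked for, a point or a joint stands for the part that bears it (a point fixed in the world has none). Each returns a list of dicts, best first, with "score" (0 to 1); they miss things now and then, are a little off and sometimes report something else, mostly with a low value. They report only what shows in the picture. A call takes as long as a camera call. They do not tell look-alikes from the thing itself.
- boxes_of(camera, name): "point" ([x, y, z] in mm, in world coordinates, good to about 4 mm: the middle of the surface that is visible of it).
- cut_out(camera, name): "region" (384x512 bool, what is visible of it).
The state is a dict: "clock": time; "joint_pos": joint angles; "dq": joint speeds; "joint_torque": joint torques, N m; "eef_pos": TCP position; "tcp_rot": TCP orientation; "wrist_force": force on the tool from outside, world axes, zero at the start; "ft_torque": the same for the moment, N m; "gripper_width": finger opening in mm.
Only numpy, scipy, OpenCV 4.12 (cv2) and the standard library are available. Lean on these libraries where they do the work, as an engineer would, in place of code of your own. Each camera call takes 0.05 s, during which the arm holds its last target.

TASK

Take the red slot key from its stand, put its blade in the slot of the battery-hatch fastener on the white instrument, press the fastener in against its spring and turn it a quarter turn clockwise until it pops up locked. Work gently, the key must never bear on the instrument with more than 25 N, and put the key back upright in the pocket of its stand. Do not push the other things about.

Things in the scene. Friction and masses are not known exactly. Their poses are not given: they have to be found in the camera images.
- unit: white instrument with its grey hatch and steel fastener on top, fixed to the bench. Case 150 (x) x 112 (y) x 70 mm, cover's face at 73 mm. Origin under the case's centre, z up; the dark display strip is at the -x end. Yellow dots on the cover mark the slot's line when open, green dots when locked
- hatch_mid (a point): nominal fastener centre, on the cover's face; axes as the instrument's. The fastener is poorly fitted: its true axis lies up to 5 mm off along the open slot's line and up to 5 mm off across it, and it stands up to 5 mm higher or lower than nominal, other every time. None of this is measured. It is rigid there. Turned about a wrong axis the key is forced sideways: feel it and yield
- head_top (a point): 17 mm above hatch_mid: nominal (not true) centre of the fastener's flat top when up. The fastener is a steel disc 40 mm across. Its straight slot runs through its true axis, open at both ends, 5 mm wide, 6 mm deep, edged with brass, not chamfered
- lock (a joint): turn of the fastener, rad, clockwise from above: about 0 open (slot's line 0.785 rad counter-clockwise of the instrument's x axis), 1.571 locked (0.785 clockwise of it), hard stop 1.60. Friction 0.05 N m. A bayonet lug blocks the turn from about 0.1 to 1.47 unless the fastener is pressed in; beyond 1.47 it springs up, locked, when let go
- press (a joint): how far the fastener is pressed in, m: 0 up, hard bottom at 0.0055. The spring takes 5 N to start and 1.5 N more for each mm. In by 3.5 mm (10 N) or more it can turn past the lug; on the bottom (13 N) the force shoots up
- key_grip (a point): middle of the slot key's red handle (key 60 g, loose). Handle 34 (x) x 14 (y) x 44 mm (z), gripped across its 14 mm. The steel blade below, 24 mm wide (x) and 3 mm thick (y), sticks out 25 mm: its tip is 47 mm below this point. z is up; half a turn about z makes no difference. At the start it stands in the stand's pocket, handle resting on the stand, x along the stand's x
- pocket (a point): centre of the mouth of the pocket in the black stand, in its upper face, 40 mm above the bench. Block 70 (x) x 100 (y) x 40 mm, fixed. Pocket 28 mm (x) by 7 mm (y), 32 mm deep, chamfered 1.5 mm. With the key home in it key_grip is 22 mm above this point
- flux_bottle: small amber bottle, 36 mm across, 75 mm high, standing, origin under its centre: leave alone
- cup: small white open cup, 44 mm across, 32 mm high, origin under its centre: leave alone
- driver: yellow-handled screwdriver 150 mm long lying on the bench along its x axis: leave alone
There are look-alikes about, which are no part of the job. There is more than one size of the part that bears pocket; the job needs the middle-sized. Of the things that look like the part that bears key_grip, the smaller one is meant.

How it is judged:
By the outcome, as a careful person would: the job done as asked, in the order asked, and still so for the second after the job is handed in, with the robot touching nothing.
It also fails if it takes over 72 s, if anything falls off the work surface, if the arm or the gripper's body presses on something with over 40 N, if the wrist force passes 120 N, or if a joint passes its speed limit or range.

## Working session

There is one attempt and no reset: what is moved stays moved. The work goes in short steps, Python scripts to look and compute and a tool call to move; the robot and the scene stay as the last step left them, time stands still between calls to the robot, and variables do not carry over. Pictures are saved under pics/ and viewed, and the job is handed in when it is done.

Besides the shell and the picture viewer there is one more tool, called after "Request:" by a JSON object that holds its "method" and its "body", one argument or row to a line. move_arm: Moves the arm, as the interface text tells. Its arguments: {"type":"object","properties":{"plan":{"type":"array"},"squeeze":{"type":"number"}},"required":["plan"]}

```bash
mkdir -p pics
cat > h.py <<'E'
import numpy as np, cv2
from workcell import *
def cam(n):
    d=get_image(n); R=cv2.Rodrigues(np.array(d['rvec'],float))[0]; t=np.array(d['tvec'],float).reshape(3)
    return d,np.array(d['mtx'],float),R,t
def cloud(d,K,R,t):
    z=d['depth']; v,u=np.mgrid[0:384,0:512]
    p=np.stack([(u-K[0,2])/K[0,0]*z,(v-K[1,2])/K[1,1]*z,z],-1)
    return (p-t)@R
def proj(p,K,R,t):
    c=R@np.array(p,float)+t; q=K@c; return q[:2]/q[2]
E
python3 - <<'E'
from h import *
for n in ('scene','top'):
    d,K,R,t=cam(n); cv2.imwrite(f'pics/{n}0.png',d['image'])
    np.savez(n+'0.npz',img=d['image'],depth=d['depth'],K=K,R=R,t=t)
    for o in ('unit','key_grip','pocket','flux_bottle','cup','driver','hatch_mid'):
        try: print(n,o,[(np.round(b['point']).tolist(),round(b['score'],2)) for b in boxes_of(n,o)])
        except Exception as e: print(n,o,e)
    print(-R.T@t)
o=get_obs(); print(o)
E
```

```text
scene unit [([577.0, -232.0, 76.0], 0.76)]
scene key_grip [([590.0, 292.0, 80.0], 0.87), ([548.0, 184.0, 72.0], 0.74)]
scene pocket [([406.0, 276.0, 56.0], 0.9), ([555.0, 167.0, 47.0], 0.75), ([697.0, 186.0, 35.0], 0.56)]
scene flux_bottle [([427.0, -6.0, 52.0], 0.81), ([556.0, 167.0, 44.0], 0.55)]
scene cup [([537.0, 5.0, 18.0], 0.84)]
scene driver [([764.0, -3.0, 23.0], 0.92)]
scene hatch_mid [([582.0, -232.0, 71.0], 0.59)]
[ 764.60082403 -313.3111776   749.18354393]
top unit [([570.0, -213.0, 76.0], 0.6)]
top key_grip [([541.0, 187.0, 82.0], 0.74), ([564.0, -215.0, 74.0], 0.47)]
top pocket [([393.0, 301.0, 49.0], 0.91), ([696.0, 199.0, 35.0], 0.63), ([545.0, 186.0, 42.0], 0.6)]
top flux_bottle [([417.0, -2.0, 52.0], 0.48)]
top cup [([540.0, 4.0, 10.0], 0.57)]
top driver [([761.0, 1.0, 23.0], 0.65)]
top hatch_mid [([563.0, -211.0, 74.0], 0.64)]
[506.15280704  29.35245177 895.84948771]
{'clock': 0.8, 'joint_pos': array([ 1.13498896e+00,  1.50456856e-01,  1.43741304e+00,  4.85407893e-06,
        1.55377910e+00, -1.34030787e-01]), 'dq': array([-1.38851883e-03,  3.82447863e-04, -3.80013696e-04,  1.72105158e-03,
        3.71983314e-05, -9.69769448e-04]), 'joint_torque': array([-1.52060220e-03, -7.12728453e+01, -5.71039653e+01, -2.99895792e-04,
        1.20108962e-03,  4.31340152e-05]), 'eef_pos': array([170.92067831, 548.97629243, 233.8846534 ]), 'tcp_rot': array([-4.72229910e-01, -3.10587742e+00,  8.27908879e-05]), 'wrist_force': array([ 1.11181184,  0.0118094 , -0.69097557]), 'ft_torque': array([ 0.00028289, -0.0125314 ,  0.11468765]), 'gripper_width': 85.15747924091524}
```

View pics/scene0.png

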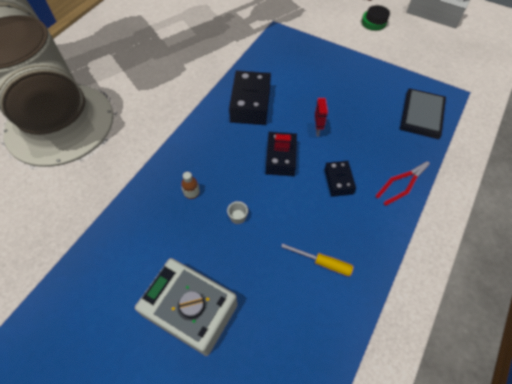

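View pics/top0.png

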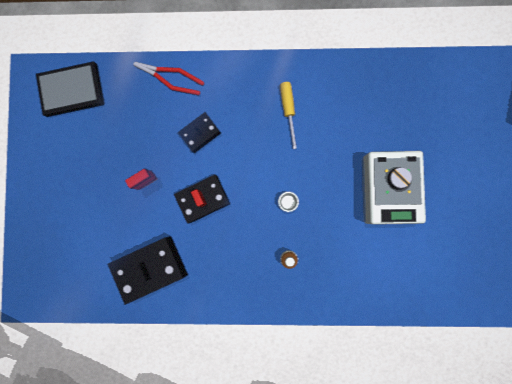

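The scene view shows the white instrument at (187,305), the middle stand with a red key at (282,152), a big stand at (250,97), a small stand at (340,178), and a second red key standing free at (320,113). In the top view they are at (396,188), (201,198), (148,268), (199,132) and (138,179). I'll measure their sizes and enlarge.

Run:
```python
from h import *
T=np.load('top0.npz'); S=np.load('scene0.npz')
a=cv2.resize(T['img'][160:240,120:240],None,fx=5,fy=5,interpolation=cv2.INTER_CUBIC)
b=cv2.resize(S['img'][85:185,255:365],None,fx=5,fy=4,interpolation=cv2.INTER_CUBIC)
b=cv2.resize(b,(600,400)); a=cv2.resize(a,(600,400)); 
cv2.imwrite('pics/c1.png',np.hstack([a[:, :400] if 0 else cv2.resize(a,(400,300)),cv2.resize(b,(400,300))]))
a=cv2.resize(T['img'][145:230,355:435],(400,425),interpolation=cv2.INTER_CUBIC)
b=cv2.resize(S['img'][255:360,130:245],(400,425),interpolation=cv2.INTER_CUBIC)
cv2.imwrite('pics/c2.png',np.hstack([a,b]))
print(T['K'],S['K'])
for M,nm in((T,'top'),(S,'scene')):
    d={'depth':M['depth']}; P=cloud(d,M['K'],M['R'],M['t']); np.save(nm+'P.npy',P)
    # red regions
    hsv=cv2.cvtColor(M['img'],cv2.COLOR_BGR2HSV); red=((hsv[...,0]<8)|(hsv[...,0]>172))&(hsv[...,1]>150)&(hsv[...,2]>60)
    n,l,st,c=cv2.connectedComponentsWithStats(red.astype(np.uint8))
    for i in range(1,n):
        if st[i,4]>25:
            q=P[l==i]; q=q[q[:,2]>10]
            if len(q)<10: continue
            zt=np.percentile(q[:,2],90); qq=q[np.abs(q[:,2]-zt)<5]
            r=cv2.minAreaRect(qq[:,:2].astype(np.float32))
            print(nm,c[i],st[i,4],'ztop',zt,r)
    # stands dark
    blk=(M['img'].max(-1)<70)&(P[...,2]>15)&(P[...,2]<75)
    blk=cv2.morphologyEx(blk.astype(np.uint8),cv2.MORPH_CLOSE,np.ones((5,5)))
    n,l,st,c=cv2.connectedComponentsWithStats(blk)
    for i in range(1,n):
        if st[i,4]>150:
            q=P[l==i]; zt=np.median(q[q[:,2]>15][:,2]); qq=q[np.abs(q[:,2]-zt)<4]
            print(nm,'blk',c[i],st[i,4],zt,cv2.minAreaRect(qq[:,:2].astype(np.float32)))
    w=(P[...,2]>62)&(P[...,2]<82)&(P[...,1]<-100)&(P[...,1]>-330)&(P[...,0]>450)&(P[...,0]<700)
    print(nm,'unit',np.median(P[w][:,2]),cv2.minAreaRect(P[w][:,:2].astype(np.float32)))
```

```text
[[399.80968624   0.         260.04526234]
 [  0.         399.80968624 193.48790376]
 [  0.           0.           1.        ]] [[378.0074576    0.         252.83857609]
 [  0.         378.0074576  195.62934393]
 [  0.           0.           1.        ]]
top [179.93121693  73.00529101] 189 ztop 14.605639005703754 ((831.66748046875, 243.57522583007812), (112.42610168457031, 18.751373291015625), 72.00444030761719)
top [175.64480874  85.83606557] 183 ztop 14.690758029822007 ((802.7335815429688, 255.6044158935547), (112.13822174072266, 19.147279739379883), 66.15544891357422)
top [136.1920904  178.01129944] 177 ztop 98.57626081960737 ((584.96875, 310.8444519042969), (17.738800048828125, 44.77766799926758), 31.3126277923584)
top [197.95930233 197.55232558] 172 ztop 85.99614550132225 ((545.65576171875, 189.0631561279297), (33.36099624633789, 13.799297332763672), 25.636512756347656)
top blk [73.5703125  90.78255208] 768 19.99432143644832 ((798.281494140625, 498.11077880859375), (99.85296630859375, 140.89065551757812), 11.213391304016113)
top blk [203.28571429 132.6366843 ] 567 31.436402763823
[... 1928 characters left out ...]
9, -15.887489318847656), (159.31268310546875, 57.48070526123047), 74.89558410644531)
scene blk [280.87117212 155.20908131] 947 39.72028061712148 ((547.072265625, 189.55210876464844), (67.88188934326172, 100.16351318359375), 24.902292251586914)
scene blk [339.61609499 177.17546174] 758 30.98753393006038 ((694.811279296875, 197.19691467285156), (52.811241149902344, 75.60847473144531), 36.58794403076172)
scene blk [159.51330798 283.69201521] 263 71.34227669179099 ((509.9937744140625, -219.84841918945312), (23.27249526977539, 66.25945281982422), 0.5880594849586487)
scene unit 71.66525421536267 ((567.0338745117188, -219.20286560058594), (150.7806396484375, 112.16731262207031), 0.8727061152458191)
```

View pics/c1.png

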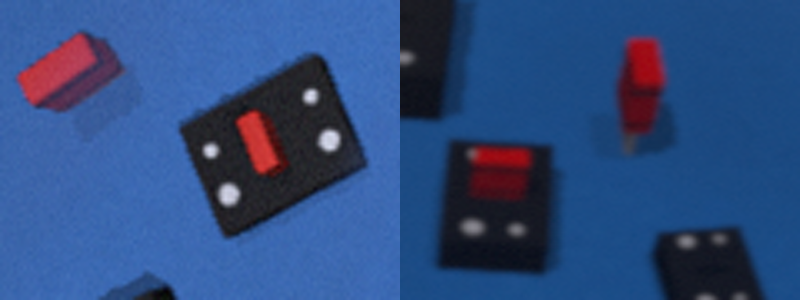

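View pics/c2.png

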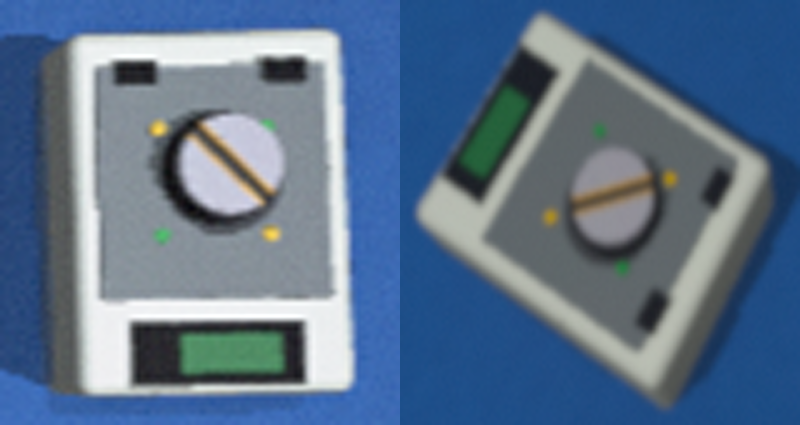

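The crop confirms it. The smaller key (top 33x14 mm) sits in the middle stand (70x100x40 mm) at (546,189). The free-standing key is bigger (45x18 mm), and the other stands are bigger and smaller. Next I'll measure the fastener's disc, slot and dots.

Run:
```python
from h import *
for nm in('top','scene'):
    M=np.load(nm+'0.npz'); P=np.load(nm+'P.npy'); K,R,t=M['K'],M['R'],M['t']; img=M['img']
    w=(abs(P[...,0]-577)<45)&(abs(P[...,1]+220)<45)
    hi=w&(P[...,2]>78)
    z=P[hi][:,2]; print(nm,'disc z med',np.median(z),np.percentile(z,[10,90]),hi.sum(), 'cover',np.median(P[w&(P[...,2]<77)&(P[...,2]>68)][:,2]))
    zt=np.median(z)
    (cx,cy),r=cv2.minEnclosingCircle(P[hi&(abs(P[...,2]-zt)<4)][:,:2].astype(np.float32)); print(' circ',cx,cy,r)
    def ray(u,v,zz):
        d=R.T@np.array([(u-K[0,2])/K[0,0],(v-K[1,2])/K[1,1],1]); c=-R.T@t
        return c+d*(zz-c[2])/d[2]
    hsv=cv2.cvtColor(img,cv2.COLOR_BGR2HSV)
    H,Sa,V=[hsv[...,i].astype(int) for i in range(3)]
    for col,m in(('yel',(H>15)&(H<32)&(Sa>110)),('grn',(H>40)&(H<85)&(Sa>90))):
        m=m&w
        n,l,st,c=cv2.connectedComponentsWithStats(m.astype(np.uint8))
        for i in range(1,n):
            if st[i,4]>=3: print(col,c[i].round(1),st[i,4],ray(*c[i],73).round(1),'@90',ray(*c[i],zt).round(1))
    # disc fit by bright ellipse: gray mask
    # rectified view of disc-top plane, 4 px/mm
    xs=np.arange(540,615,0.2); ys=np.arange(-255,-180,0.2)
    X,Y=np.meshgrid(xs,ys,indexing='ij')
    for zz,tag in((zt,'disc'),(73,'cover')):
        p=np.stack([X,Y,np.full_like(X,zz)],-1)@R.T+t
        u=(K[0,0]*p[...,0]/p[...,2]+K[0,2]).astype(np.float32); v=(K[1,1]*p[...,1]/p[...,2]+K[1,2]).astype(np.float32)
        cv2.imwrite(f'pics/rect_{nm}_{tag}.png',cv2.remap(img,u,v,cv2.INTER_CUBIC))
a=cv2.imread('pics/rect_top_disc.png');b=cv2.imread('pics/rect_scene_disc.png')
cv2.imwrite('pics/r1.png',np.hstack([a,b]))
```

```text
top disc z med 91.81287985138337 [80.53650044 94.44917505] 410 cover 73.3047299109215
 circ 583.8997192382812 -221.06448364257812 20.27107048034668
yel [386.  170.3] 7 [ 600.5 -197.1   73. ] @90 [ 598.4 -191.9   91.8]
yel [399.5 174.5] 10 [ 591.7 -224.1   73. ] @90 [ 589.8 -218.4   91.8]
yel [407. 182.] 3 [ 576.3 -238.9   73. ] @90 [ 574.7 -232.8   91.8]
yel [408.8 191.2] 6 [ 557.6 -242.2   73. ] @90 [ 556.4 -236.    91.8]
grn [387.  191.7] 7 [ 556.6 -198.3   73. ] @90 [ 555.5 -193.    91.8]
scene disc z med 91.75324470805737 [80.82174057 93.58094471] 538 cover 72.81540654328747
 circ 584.9247436523438 -220.29554748535156 20.453197479248047
yel [207.  298.8] 10 [ 600.9 -196.9   73. ] @90 [ 605.5 -200.1   91.8]
yel [172.9 308. ] 8 [ 558.  -240.9   73. ] @90 [ 563.7 -242.9   91.8]
grn [187.  286.9] 8 [ 557.5 -197.3   73. ] @90 [ 563.2 -200.5   91.8]
grn [193.5 320.5] 12 [ 601.7 -240.1   73. ] @90 [ 606.2 -242.1   91.8]
```

View pics/r1.png

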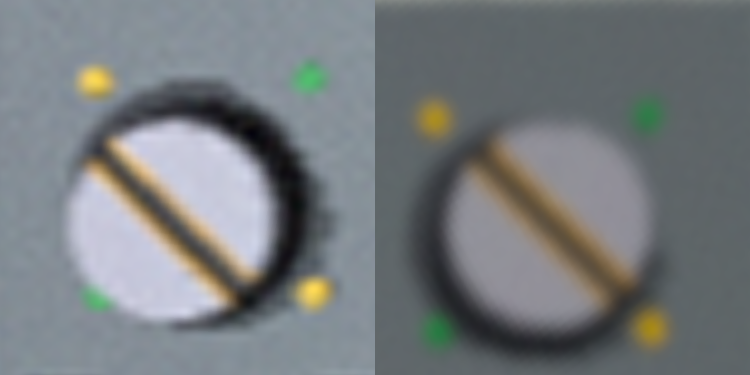

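The rectified view at about z=92 has rows as x and columns as y. The disc centre is near (172,220), and the slot runs at +45° from (97,147) to (243,295), in line with the yellow dots. I'll refine the disc's height and centre.

Run:
```python
from h import *
from scipy.optimize import minimize
res={}
for nm in('top','scene'):
    M=np.load(nm+'0.npz'); P=np.load(nm+'P.npy'); K,R,t=M['K'],M['R'],M['t']; img=M['img']
    near=np.hypot(P[...,0]-584,P[...,1]+220.5)<15
    z=P[near][:,2]; h,e=np.histogram(z,np.arange(80,100,1)); print(nm,h, 'med>88',np.median(z[z>88]))
    near=np.hypot(P[...,0]-569,P[...,1]+219)<72
    cov=near&(P[...,2]>70)&(P[...,2]<76)&(np.hypot(P[...,0]-584,P[...,1]+220.5)>30);print('cover',np.median(P[cov][:,2]))
# fit circle in rectified images for several z
    for zz in (90,92,94,95):
        xs=np.arange(540,625,0.2); ys=np.arange(-265,-180,0.2)
        X,Y=np.meshgrid(xs,ys,indexing='ij')
        p=np.stack([X,Y,np.full_like(X,zz)],-1)@R.T+t
        u=(K[0,0]*p[...,0]/p[...,2]+K[0,2]).astype(np.float32); v=(K[1,1]*p[...,1]/p[...,2]+K[1,2]).astype(np.float32)
        g=cv2.remap(cv2.cvtColor(img,cv2.COLOR_BGR2GRAY),u,v,cv2.INTER_CUBIC).astype(float)
        lab=cv2.remap(img,u,v,cv2.INTER_CUBIC).astype(float)
        # score: radial edge: mean inside ring minus outside ring
        g2=cv2.GaussianBlur(g,(0,0),3)
        th=np.linspace(0,2*np.pi,180,endpoint=False)
        th=th[(np.abs(np.abs(((th-np.pi/4+np.pi/2)%np.pi)-np.pi/2))>0.35)]
        def sc(q):
            f=lambda r:cv2.remap(g2.astype(np.float32),((q[1]+r*np.sin(th)+265)/.2).astype(np.float32).reshape(1,-1),((q[0]+r*np.cos(th)-540)/.2).astype(np.float32).reshape(1,-1),cv2.INTER_LINEAR)
            return -np.minimum(f(q[2]-1.0)-f(q[2]+1.0),60).mean()
        best=min((minimize(sc,[a,b,20],method='Nelder-Mead') for a in(582,585) for b in(-222,-219)),key=lambda r:r.fun)
        # slot: dark line centroid: find offset perpendicular to 45deg line
        cx,cy,_=best.x
        # edges brass: sample profile across
        prof=[]
        for a in np.arange(0.70,0.90,0.01):
            d=np.array([np.cos(a),np.sin(a)]); nn=np.array([-d[1],d[0]])
            s=np.arange(-14,14,.5)[:,None]; o=np.arange(-8,8,.1)[None]
            x=cx+s*d[0]+o*nn[0]; y=cy+s*d[1]+o*nn[1]
            bl=cv2.remap(lab[...,0].astype(np.float32),((y+265)/.2).astype(np.float32),((x-540)/.2).astype(np.float32),cv2.INTER_LINEAR).mean(0)
            wgt=np.clip(np.median(bl)+ (bl.max()-np.median(bl))*0.3-bl,0,None); oo=o[0]
            c=(wgt*oo).sum()/wgt.sum(); sd=np.sqrt((wgt*(oo-c)**2).sum()/wgt.sum())
            prof.append((sd,a,c))
        sd,a,c=min(prof)
        print(zz,best.x.round(2),round(best.fun,1),'slot ang',round(a,3),'off',round(c,2))
```

```text
top [ 0  0  0  0  2  2 10 10  6  0 18 30 33 36 14  9  7  1  0] med>88 92.73667619234267
cover 72.6947332648153
90 [ 584.16 -221.48   20.16] -50.4 slot ang 0.75 off -0.47
92 [ 584.   -220.99   20.03] -50.4 slot ang 0.76 off -0.35
94 [ 583.76 -220.26   20.07] -50.5 slot ang 0.76 off -0.46
95 [ 583.7  -220.06   19.94] -50.5 slot ang 0.75 off -0.35
scene [ 0  0  0  0  0 11 16  7  4  4 18 43 69 55 12  1  1  0  0] med>88 92.44527682380873
cover 72.36283273611436
90 [ 584.9  -220.16   20.43] -30.9 slot ang 0.79 off 0.86
92 [ 585.43 -220.43   20.37] -31.0 slot ang 0.79 off 0.84
94 [ 585.95 -220.73   20.31] -31.1 slot ang 0.79 off 0.82
95 [ 586.26 -220.84   20.26] -31.1 slot ang 0.81 off 0.84
```

Working estimates:

| Item | Position (mm) | Angle (rad) |
|---|---|---|
| Key | (546.0, 189.2), grip point z 62 | yaw 0.443 |
| Fastener | (584.3, -220.6), top about 93 | open slot about 0.79 |

I'm moving over the key now.

Request:
{"method": "move_arm", "body": {
  "plan": [
    {"linear": [3.1,-3.0,-0.6],"delta_rot": [0,0,-0.184],"fingers": 45},
    {"linear": [3.1,-3.0,-0.6],"delta_rot": [0,0,-0.184],"fingers": 45},
    {"linear": [3.1,-3.0,-0.6],"delta_rot": [0,0,-0.184],"fingers": 45},
    {"linear": [3.1,-3.0,-0.6],"delta_rot": [0,0,-0.184],"fingers": 45},
    {"linear": [3.1,-3.0,-0.6],"delta_rot": [0,0,-0.184],"fingers": 45},
    {"linear": [3.1,-3.0,-0.6],"delta_rot": [0,0,-0.184],"fingers": 45},
    {"linear": [3.1,-3.0,-0.6],"delta_rot": [0,0,-0.184],"fingers": 45},
    {"linear": [3.1,-3.0,-0.6],"delta_rot": [0,0,-0.184],"fingers": 45},
    {"linear": [3.1,-3.0,-0.6],"delta_rot": [0,0,-0.184],"fingers": 45},
    {"linear": [3.1,-3.0,-0.6],"delta_rot": [0,0,-0.184],"fingers": 45},
    {"linear": [3.1,-3.0,-0.6],"delta_rot": [0,0,-0.184],"fingers": 45},
    {"linear": [3.1,-3.0,-0.6],"delta_rot": [0,0,-0.184],"fingers": 45}
  ],
  "squeeze": 60
}}

```text
clock: 2.3
eef_pos: [543.9, 187.9, 161.8]
tcp_rot: [-2.989, -0.967, -0.0]
wrist_force: [0.4, 0.8, -0.1]
gripper_width: 38.1
```

Request:
{"method": "move_arm", "body": {
  "plan": [
    {"linear": [0.1,0.05,0],"delta_rot": [0,0,-0.183],"fingers": 45},
    {"linear": [0.1,0.05,-2.0],"delta_rot": [0,0,0],"fingers": 45},
    {"linear": [0,0,-2.0],"delta_rot": [0,0,0],"fingers": 45},
    {"linear": [0,0,-2.0],"delta_rot": [0,0,0],"fingers": 45},
    {"linear": [0,0,-1.2],"delta_rot": [0,0,0],"fingers": 45},
    {"linear": [0,0,-1.0],"delta_rot": [0,0,0],"fingers": 45},
    {"linear": [0,0,-0.6],"delta_rot": [0,0,0],"fingers": 45},
    {"linear": [0,0,0],"delta_rot": [0,0,0],"fingers": 45},
    {"linear": [0,0,0],"delta_rot": [0,0,0],"fingers": 45}
  ]
}}

```text
clock: 3.42
eef_pos: [545.2, 190.0, 74.4]
tcp_rot: [-3.063, -0.699, -0.001]
wrist_force: [0.9, 0.3, -0.1]
gripper_width: 38.2
```

Run:
```python
from h import *
o=get_obs(); print(o['eef_pos'],o['tcp_rot'],o['wrist_force'],o['gripper_width'])
d,K,R,t=cam('scene'); 
cv2.imwrite('pics/g1.png',cv2.resize(d['image'][70:200,230:360],(560,560),interpolation=cv2.INTER_CUBIC))
```

```text
[545.17631406 190.0365495   74.36788896] [-3.06274520e+00 -6.99084204e-01 -1.12929292e-03] [ 0.85915318  0.26106463 -0.12679645] 38.23695854432016
```

View pics/g1.png

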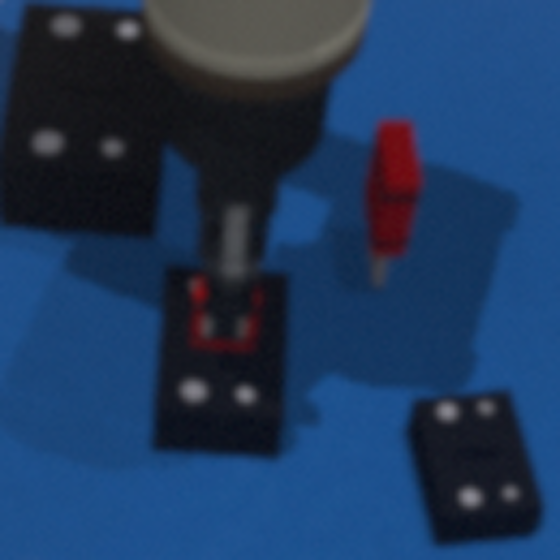

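The gripper straddles the handle, at crop position (225,310). I'll correct by 1 mm and close.

Request:
{"method": "move_arm", "body": {
  "plan": [
    {"linear": [0.06,-0.08,0],"delta_rot": [0,0,0],"fingers": 45},
    {"linear": [0,0,0],"delta_rot": [0,0,0],"fingers": 0},
    {"linear": [0,0,0],"delta_rot": [0,0,0],"fingers": 0},
    {"linear": [0,0,0],"delta_rot": [0,0,0],"fingers": 0},
    {"linear": [0,0,0],"delta_rot": [0,0,0],"fingers": 0},
    {"linear": [0,0,0],"delta_rot": [0,0,0],"fingers": 0},
    {"linear": [0,0,0],"delta_rot": [0,0,0],"fingers": 0},
    {"linear": [0,0,0],"delta_rot": [0,0,0],"fingers": 0}
  ],
  "squeeze": 70
}}

```text
clock: 4.47
eef_pos: [545.7, 189.3, 74.2]
tcp_rot: [-3.063, -0.699, -0.001]
wrist_force: [-1.1, -0.1, 4.8]
gripper_width: 11.7
```

Run:
```python
from h import *
o=get_obs(); print(o['clock'],o['eef_pos'],o['tcp_rot'],o['wrist_force'],o['ft_torque'],o['gripper_width'])
```

```text
4.475 [545.69170659 189.25382047  74.22520212] [-3.06272002e+00 -6.99108577e-01 -9.35520362e-04] [-1.06287047 -0.14569889  4.84402363] [ 0.05572771  0.15489008 -0.00365415] 11.718210632090171
```

Request:
{"method": "move_arm", "body": {
  "plan": [
    {"linear": [0,0,0.5],"delta_rot": [0,0,0],"fingers": 0},
    {"linear": [0,0,1.0],"delta_rot": [0,0,0],"fingers": 0},
    {"linear": [0,0,1.5],"delta_rot": [0,0,0],"fingers": 0},
    {"linear": [0,0,2],"delta_rot": [0,0,0],"fingers": 0},
    {"linear": [0,0,3],"delta_rot": [0,0,0],"fingers": 0},
    {"linear": [0,0,2],"delta_rot": [0,0,0],"fingers": 0},
    {"linear": [0,0,1],"delta_rot": [0,0,0],"fingers": 0},
    {"linear": [0,0,0],"delta_rot": [0,0,0],"fingers": 0},
    {"linear": [0,0,0],"delta_rot": [0,0,0],"fingers": 0}
  ]
}}

```text
clock: 5.6
eef_pos: [545.2, 189.1, 183.1]
tcp_rot: [-3.063, -0.699, 0.002]
wrist_force: [-0.5, 0.6, -0.4]
gripper_width: 11.9
```

Run:
```python
from h import *
o=get_obs(); print(o['clock'],o['eef_pos'],o['tcp_rot'],o['wrist_force'],o['ft_torque'],o['gripper_width'])
d,K,R,t=cam('scene'); e=o['eef_pos']
print('tip',proj(e+[0,0,-59],K,R,t),'grip',proj(e+[0,0,-12],K,R,t))
cv2.imwrite('pics/g2.png',cv2.resize(d['image'][70:200,230:360],(560,560),interpolation=cv2.INTER_CUBIC))
d,K,R,t=cam('top');print('tip',proj(e+[0,0,-59],K,R,t),'grip',proj(e+[0,0,-12],K,R,t))
cv2.imwrite('pics/g3.png',cv2.resize(d['image'][130:260,120:250],(560,560),interpolation=cv2.INTER_CUBIC))
```

```text
5.6 [545.20858579 189.09674842 183.06163679] [-3.06273242e+00 -6.99057375e-01  1.87681317e-03] [-0.52777126  0.64503068 -0.44769995] [-0.06169245  0.02656038 -0.00369174] 11.918458715830665
tip [283.00549763 124.66539065] grip [284.56903815 109.32964282]
tip [193.17415672 196.58217143] grip [187.90556794 195.29853157]
```

View pics/g2.png

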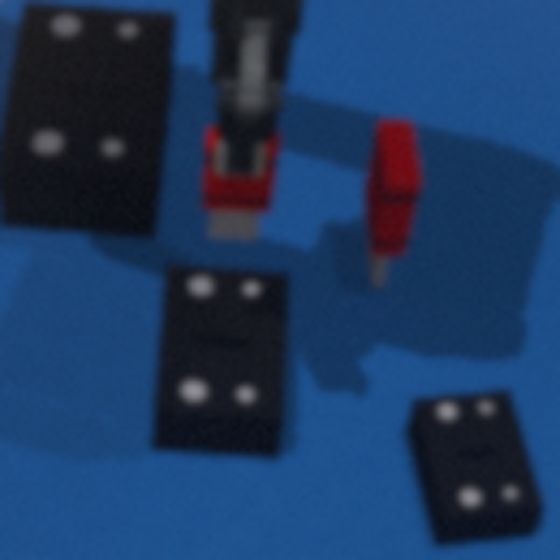

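The key is held upright. The blade tip shows at about (284,126) in the scene image, where (283,125) was predicted. I'm carrying it over the fastener.

Request:
{"method": "move_arm", "body": {
  "plan": [
    {"linear": [0.2,-2.0,0],"delta_rot": [0,0,0.031],"fingers": 0},
    {"linear": [0.4,-4.0,0],"delta_rot": [0,0,0.031],"fingers": 0},
    {"linear": [0.4,-4.5,0],"delta_rot": [0,0,0.031],"fingers": 0},
    {"linear": [0.4,-4.5,0],"delta_rot": [0,0,0.031],"fingers": 0},
    {"linear": [0.4,-4.5,0],"delta_rot": [0,0,0.031],"fingers": 0},
    {"linear": [0.4,-4.5,0],"delta_rot": [0,0,0.031],"fingers": 0},
    {"linear": [0.4,-4.5,0],"delta_rot": [0,0,0.031],"fingers": 0},
    {"linear": [0.4,-4.5,0],"delta_rot": [0,0,0.031],"fingers": 0},
    {"linear": [0.4,-4.5,0],"delta_rot": [0,0,0.031],"fingers": 0},
    {"linear": [0.4,-3.0,-0.5],"delta_rot": [0,0,0.031],"fingers": 0},
    {"linear": [0.1,-0.5,-0.5],"delta_rot": [0,0,0.031],"fingers": 0},
    {"linear": [0,0,0],"delta_rot": [0,0,0],"fingers": 0}
  ]
}}

```text
clock: 7.2
eef_pos: [584.2, -220.4, 172.9]
tcp_rot: [-2.898, -1.208, 0.001]
wrist_force: [0.1, -0.2, -1.0]
gripper_width: 12.2
```

Request:
{"method": "move_arm", "body": {
  "plan": [
    {"linear": [0,0,0],"delta_rot": [0,0,0],"fingers": 0},
    {"linear": [0,0,0],"delta_rot": [0,0,0],"fingers": 0}
  ]
}}

```text
clock: 7.45
eef_pos: [584.7, -220.0, 174.2]
tcp_rot: [2.899, 1.21, 0.001]
wrist_force: [0.4, 0.7, 0.2]
gripper_width: 12.1
```

Run:
```python
from h import *
o=get_obs(); print(o['clock'],o['eef_pos'],o['tcp_rot'],o['wrist_force'],o['ft_torque'],o['gripper_width'])
d,K,R,t=cam('scene'); e=o['eef_pos']
print('tip',proj(e+[0,0,-59.2],K,R,t),'grip',proj(e+[0,0,-12],K,R,t))
r=o['tcp_rot']; psi=2*np.arctan2(r[1],r[0])-np.pi/2; a=psi+np.pi/2; print('keyx',((a+np.pi/2)%np.pi)-np.pi/2)
cv2.imwrite('pics/f1.png',cv2.resize(d['image'][245:345,135:235],(600,600),interpolation=cv2.INTER_CUBIC))
im=d['image'].copy()
D=np.array([np.cos(a),np.sin(a),0]);N=np.array([-D[1],D[0],0])
np.savez('f1.npz',img=d['image'],depth=d['depth'],e=e,a=a)
for z in (-59.2,-34.2):
  for s,n in((12,1.5),(-12,1.5),(12,-1.5),(-12,-1.5)): print(z,s,n,((proj(e+[0,0,z]+s*D+n*N,K,R,t)-[135,245])*6).round())
```

```text
7.45 [ 584.68492718 -219.97627823  174.24297823] [2.89916046e+00 1.20961959e+00 5.40258083e-04] [0.4106809  0.68076496 0.20103055] [ 0.05358052 -0.0412278   0.03393217] 12.149717904613054
tip [188.6291226  298.99004422] grip [184.20141584 290.84964036]
keyx 0.7905437338909684
-59.2 12 1.5 [363. 308.]
-59.2 -12 1.5 [278. 330.]
-59.2 12 -1.5 [365. 318.]
-59.2 -12 -1.5 [280. 340.]
-34.2 12 1.5 [351. 282.]
-34.2 -12 1.5 [263. 305.]
-34.2 12 -1.5 [353. 293.]
-34.2 -12 -1.5 [265. 316.]
```

View pics/f1.png

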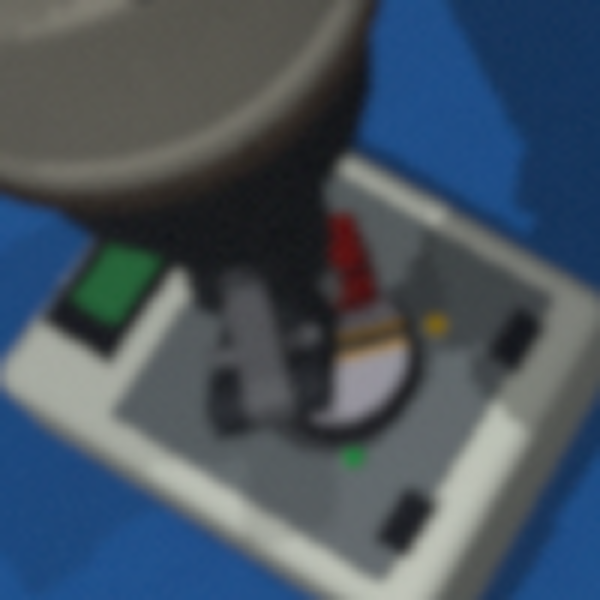

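Aligned within my estimate. The key's tip is at about z 115 over a disc top of about 93. I'm lowering it to just above the disc.

Request:
{"method": "move_arm", "body": {
  "plan": [
    {"linear": [-0.02,-0.03,-0.8],"delta_rot": [0,0,0],"fingers": 0},
    {"linear": [0,0,-0.6],"delta_rot": [0,0,0],"fingers": 0},
    {"linear": [0,0,-0.4],"delta_rot": [0,0,0],"fingers": 0},
    {"linear": [0,0,-0.1],"delta_rot": [0,0,0],"fingers": 0},
    {"linear": [0,0,0],"delta_rot": [0,0,0],"fingers": 0},
    {"linear": [0,0,0],"delta_rot": [0,0,0],"fingers": 0}
  ]
}}

```text
clock: 8.25
eef_pos: [584.4, -221.2, 155.1]
tcp_rot: [2.9, 1.208, 0.0]
wrist_force: [-0.0, -0.6, -0.1]
gripper_width: 12.2
```

```bash
cat > s.py <<'E'
from h import *
o=get_obs(); r=o['tcp_rot']; a=2*np.arctan2(r[1],r[0])
print(round(o['clock'],2),'pos',o['eef_pos'].round(2),'tipz',round(o['eef_pos'][2]-59.2,2),'keyx',round(((a+np.pi/2)%np.pi)-np.pi/2,3),'F',o['wrist_force'].round(2),'T',o['ft_torque'].round(3),'w',round(o['gripper_width'],1),r.round(3))
E
python3 s.py
```

```text
8.25 pos [ 584.41 -221.17  155.11] tipz 95.91 keyx 0.79 F [-0.04 -0.57 -0.09] T [ 0.014 -0.029 -0.001] w 12.2 [2.9   1.208 0.   ]
```

Request:
{"method": "move_arm", "body": {
  "plan": [
    {"linear": [-0.02,0.03,-0.1],"delta_rot": [0,0,0],"fingers": 0},
    {"linear": [0,0,-0.1],"delta_rot": [0,0,0],"fingers": 0},
    {"linear": [0,0,-0.1],"delta_rot": [0,0,0],"fingers": 0},
    {"linear": [0,0,0],"delta_rot": [0,0,0],"fingers": 0}
  ]
}}

```text
clock: 8.75
eef_pos: [584.1, -220.8, 151.7]
tcp_rot: [-2.9, -1.209, 0.0]
wrist_force: [0.3, 0.6, -1.3]
gripper_width: 12.1
```

```bash
python3 s.py
```

```text
8.75 pos [ 584.11 -220.84  151.74] tipz 92.54 keyx 0.79 F [ 0.28  0.56 -1.31] T [-0.039 -0.1   -0.021] w 12.1 [-2.9   -1.209  0.   ]
```

Request:
{"method": "move_arm", "body": {
  "plan": [
    {"linear": [0,0,-0.1],"delta_rot": [0,0,0],"fingers": 0},
    {"linear": [0,0,0],"delta_rot": [0,0,0],"fingers": 0}
  ]
}}

```text
clock: 9.0
eef_pos: [584.1, -220.8, 150.8]
tcp_rot: [-2.9, -1.209, -0.0]
wrist_force: [1.0, -0.4, -1.5]
gripper_width: 11.9
```

```bash
python3 s.py
```

```text
9.0 pos [ 584.15 -220.82  150.81] tipz 91.61 keyx 0.79 F [ 1.02 -0.42 -1.51] T [-0.112 -0.117  0.013] w 11.9 [-2.9   -1.209 -0.   ]
```

Request:
{"method": "move_arm", "body": {
  "plan": [
    {"linear": [0,0,-0.1],"delta_rot": [0,0,0],"fingers": 0},
    {"linear": [0,0,0],"delta_rot": [0,0,0],"fingers": 0}
  ]
}}

```text
clock: 9.25
eef_pos: [584.1, -220.8, 149.8]
tcp_rot: [-2.9, -1.209, -0.0]
wrist_force: [1.2, -0.5, -1.9]
gripper_width: 12.1
```

```bash
python3 s.py
```

```text
9.25 pos [ 584.15 -220.84  149.8 ] tipz 90.6 keyx 0.79 F [ 1.15 -0.48 -1.86] T [-0.088 -0.19  -0.01 ] w 12.1 [-2.9   -1.209 -0.   ]
```

Request:
{"method": "move_arm", "body": {
  "plan": [
    {"linear": [0,0,-0.1],"delta_rot": [0,0,0],"fingers": 0},
    {"linear": [0,0,0],"delta_rot": [0,0,0],"fingers": 0}
  ]
}}

```text
clock: 9.5
eef_pos: [584.1, -220.8, 148.8]
tcp_rot: [-2.9, -1.209, 0.0]
wrist_force: [0.5, -0.6, -1.2]
gripper_width: 12.1
```

```bash
python3 s.py
```

```text
9.5 pos [ 584.11 -220.85  148.78] tipz 89.58 keyx 0.79 F [ 0.49 -0.6  -1.22] T [-0.179 -0.144 -0.023] w 12.1 [-2.9   -1.209  0.   ]
```

Request:
{"method": "move_arm", "body": {
  "plan": [
    {"linear": [0,0,-0.1],"delta_rot": [0,0,0],"fingers": 0},
    {"linear": [0,0,0],"delta_rot": [0,0,0],"fingers": 0}
  ]
}}

```text
clock: 9.75
eef_pos: [584.1, -220.8, 147.8]
tcp_rot: [-2.9, -1.209, 0.0]
wrist_force: [-0.0, -0.5, -1.3]
gripper_width: 12.3
```

```bash
python3 s.py
```

```text
9.75 pos [ 584.11 -220.83  147.77] tipz 88.57 keyx 0.79 F [-0.04 -0.49 -1.25] T [-0.171 -0.213  0.011] w 12.3 [-2.9   -1.209  0.   ]
```

The tip is below the disc's top face without any axial force, so the blade is in the slot. A small moment suggests it is brushing one wall, so I'll ease 0.3 mm across and go on down.

Request:
{"method": "move_arm", "body": {
  "plan": [
    {"linear": [0.02,-0.02,-0.1],"delta_rot": [0,0,0],"fingers": 0},
    {"linear": [0,0,0],"delta_rot": [0,0,0],"fingers": 0}
  ]
}}

```text
clock: 10.0
eef_pos: [584.2, -221.0, 146.7]
tcp_rot: [-2.899, -1.209, 0.0]
wrist_force: [-0.4, 0.5, -0.7]
gripper_width: 12.4
```

```bash
python3 s.py
```

```text
10.0 pos [ 584.22 -220.96  146.72] tipz 87.52 keyx 0.79 F [-0.39  0.46 -0.69] T [-0.003  0.013  0.042] w 12.4 [-2.899 -1.209  0.   ]
```

Request:
{"method": "move_arm", "body": {
  "plan": [
    {"linear": [0.0,0,-0.1],"delta_rot": [0,0,0],"fingers": 0},
    {"linear": [0,0,0],"delta_rot": [0,0,0],"fingers": 0}
  ]
}}

```text
clock: 10.25
eef_pos: [584.4, -221.0, 146.0]
tcp_rot: [2.9, 1.209, 0.0]
wrist_force: [0.2, -0.1, -0.6]
gripper_width: 12.2
```

```bash
python3 s.py
```

```text
10.25 pos [ 584.35 -221.04  145.97] tipz 86.77 keyx 0.79 F [ 0.17 -0.1  -0.62] T [-0.029  0.024 -0.011] w 12.2 [2.9   1.209 0.   ]
```

Request:
{"method": "move_arm", "body": {
  "plan": [
    {"linear": [0,0,-0.05],"delta_rot": [0,0,0],"fingers": 0},
    {"linear": [0,0,0],"delta_rot": [0,0,0],"fingers": 0}
  ]
}}

```text
clock: 10.5
eef_pos: [584.4, -221.1, 145.6]
tcp_rot: [2.9, 1.209, 0.0]
wrist_force: [-0.3, 1.4, 3.6]
gripper_width: 12.1
```

```bash
python3 s.py
```

```text
10.5 pos [ 584.39 -221.06  145.63] tipz 86.43 keyx 0.79 F [-0.26  1.38  3.58] T [0.059 0.16  0.021] w 12.1 [2.9   1.209 0.   ]
```

The blade bottomed in the slot at tip z 86.5, which puts the disc top at about 92.5. Next I press in by about 4.4 mm.

Request:
{"method": "move_arm", "body": {
  "plan": [
    {"linear": [0,0.0,-0.1],"delta_rot": [0,0,0],"fingers": 0},
    {"linear": [0,0,-0.1],"delta_rot": [0,0,0],"fingers": 0},
    {"linear": [0,0,0],"delta_rot": [0,0,0],"fingers": 0}
  ]
}}

```text
clock: 10.88
eef_pos: [584.4, -221.1, 143.6]
tcp_rot: [2.9, 1.208, 0.0]
wrist_force: [-1.5, 0.9, 7.7]
gripper_width: 12.0
```

```bash
python3 s.py
```

```text
10.88 pos [ 584.43 -221.1   143.65] tipz 84.45 keyx 0.79 F [-1.48  0.89  7.69] T [ 0.149  0.225 -0.045] w 12.0 [2.9   1.208 0.   ]
```

Request:
{"method": "move_arm", "body": {
  "plan": [
    {"linear": [0.0,0,-0.1],"delta_rot": [0,0,0],"fingers": 0},
    {"linear": [0,0,-0.05],"delta_rot": [0,0,0],"fingers": 0},
    {"linear": [0,0,0],"delta_rot": [0,0,0],"fingers": 0}
  ]
}}

```text
clock: 11.25
eef_pos: [584.5, -221.1, 142.4]
tcp_rot: [2.899, 1.208, 0.001]
wrist_force: [-1.3, 0.9, 8.7]
gripper_width: 12.0
```

```bash
python3 s.py
```

```text
11.25 pos [ 584.5  -221.1   142.39] tipz 83.19 keyx 0.79 F [-1.32  0.92  8.67] T [0.15  0.304 0.03 ] w 12.0 [2.899e+00 1.208e+00 1.000e-03]
```

Request:
{"method": "move_arm", "body": {
  "plan": [
    {"linear": [-0.015,0.01,-0.1],"delta_rot": [0,0,0],"fingers": 0},
    {"linear": [0,0,-0.03],"delta_rot": [0,0,0],"fingers": 0},
    {"linear": [0,0,0],"delta_rot": [0,0,0],"fingers": 0}
  ]
}}

```text
clock: 11.62
eef_pos: [584.5, -221.1, 141.3]
tcp_rot: [2.899, 1.208, 0.001]
wrist_force: [-0.9, 0.7, 10.4]
gripper_width: 12.0
```

```bash
python3 s.py
```

```text
11.62 pos [ 584.46 -221.07  141.31] tipz 82.11 keyx 0.79 F [-0.92  0.74 10.38] T [ 0.107  0.285 -0.01 ] w 12.0 [2.899e+00 1.208e+00 1.000e-03]
```

Pressed in about 4.2 mm at roughly 11 N. I'm starting the clockwise turn in small steps, watching the side force.

Request:
{"method": "move_arm", "body": {
  "plan": [
    {"linear": [0,0,0],"delta_rot": [0,0,-0.08],"fingers": 0},
    {"linear": [0,0,0],"delta_rot": [0,0,-0.08],"fingers": 0},
    {"linear": [0,0,0],"delta_rot": [0,0,-0.04],"fingers": 0},
    {"linear": [0,0,0],"delta_rot": [0,0,0],"fingers": 0}
  ]
}}

```text
clock: 12.12
eef_pos: [584.4, -221.0, 141.3]
tcp_rot: [3.006, 0.912, 0.001]
wrist_force: [-1.1, 1.0, 10.5]
gripper_width: 12.0
```

```bash
python3 s.py
```

```text
12.12 pos [ 584.44 -221.    141.3 ] tipz 82.1 keyx 0.589 F [-1.06  1.05 10.53] T [0.175 0.24  0.029] w 12.0 [3.006e+00 9.120e-01 1.000e-03]
```

Request:
{"method": "move_arm", "body": {
  "plan": [
    {"linear": [0,0,0],"delta_rot": [0,0,-0.08],"fingers": 0},
    {"linear": [0,0,0],"delta_rot": [0,0,-0.08],"fingers": 0},
    {"linear": [0,0,0],"delta_rot": [0,0,-0.04],"fingers": 0},
    {"linear": [0,0,0],"delta_rot": [0,0,0],"fingers": 0}
  ]
}}

```text
clock: 12.62
eef_pos: [584.5, -221.0, 141.4]
tcp_rot: [3.082, 0.607, 0.002]
wrist_force: [-0.4, 1.2, 10.4]
gripper_width: 11.6
```

```bash
python3 s.py
```

```text
12.62 pos [ 584.5  -220.97  141.35] tipz 82.15 keyx 0.389 F [-0.41  1.21 10.41] T [0.324 0.19  0.037] w 11.6 [3.082e+00 6.070e-01 2.000e-03]
```

Request:
{"method": "move_arm", "body": {
  "plan": [
    {"linear": [0,0,0],"delta_rot": [0,0,-0.08],"fingers": 0},
    {"linear": [0,0,0],"delta_rot": [0,0,-0.08],"fingers": 0},
    {"linear": [0,0,0],"delta_rot": [0,0,0],"fingers": 0}
  ]
}}

```text
clock: 13.0
eef_pos: [584.5, -220.9, 141.3]
tcp_rot: [3.121, 0.358, 0.002]
wrist_force: [0.2, 1.3, 10.4]
gripper_width: 12.3
```

```bash
python3 s.py
```

```text
13.0 pos [ 584.5  -220.92  141.33] tipz 82.13 keyx 0.229 F [ 0.17  1.28 10.36] T [0.293 0.121 0.047] w 12.3 [3.121e+00 3.580e-01 2.000e-03]
```

Request:
{"method": "move_arm", "body": {
  "plan": [
    {"linear": [0,0.01,0],"delta_rot": [0,0,-0.08],"fingers": 0},
    {"linear": [0,0.01,0],"delta_rot": [0,0,-0.08],"fingers": 0},
    {"linear": [0,0,0],"delta_rot": [0,0,-0.04],"fingers": 0},
    {"linear": [0,0,0],"delta_rot": [0,0,0],"fingers": 0}
  ]
}}

```text
clock: 13.5
eef_pos: [584.5, -220.8, 141.4]
tcp_rot: [3.141, 0.046, 0.002]
wrist_force: [-0.9, 0.1, 9.3]
gripper_width: 11.9
```

```bash
python3 s.py
```

```text
13.5 pos [ 584.54 -220.81  141.36] tipz 82.16 keyx 0.029 F [-0.89  0.06  9.29] T [0.25  0.095 0.042] w 11.9 [3.141e+00 4.600e-02 2.000e-03]
```

Request:
{"method": "move_arm", "body": {
  "plan": [
    {"linear": [0,0,0],"delta_rot": [0,0,-0.08],"fingers": 0},
    {"linear": [0,0,0],"delta_rot": [0,0,-0.08],"fingers": 0},
    {"linear": [0,0,0],"delta_rot": [0,0,0],"fingers": 0}
  ]
}}

```text
clock: 13.88
eef_pos: [584.6, -220.8, 141.4]
tcp_rot: [3.135, -0.206, 0.002]
wrist_force: [-0.4, 1.7, 10.6]
gripper_width: 11.6
```

```bash
python3 s.py
```

```text
13.88 pos [ 584.57 -220.76  141.38] tipz 82.18 keyx -0.131 F [-0.4   1.74 10.62] T [ 0.312  0.015 -0.004] w 11.6 [ 3.135e+00 -2.060e-01  2.000e-03]
```

Request:
{"method": "move_arm", "body": {
  "plan": [
    {"linear": [0,0.02,-0.01],"delta_rot": [0,0,-0.08],"fingers": 0},
    {"linear": [0,0.0,0],"delta_rot": [0,0,-0.08],"fingers": 0},
    {"linear": [0,0,0],"delta_rot": [0,0,-0.04],"fingers": 0},
    {"linear": [0,0,0],"delta_rot": [0,0,0],"fingers": 0}
  ]
}}

```text
clock: 14.38
eef_pos: [584.6, -220.6, 141.3]
tcp_rot: [3.099, -0.517, 0.003]
wrist_force: [0.7, 1.3, 11.3]
gripper_width: 11.9
```

```bash
python3 s.py
```

```text
14.38 pos [ 584.63 -220.59  141.3 ] tipz 82.1 keyx -0.331 F [ 0.67  1.3  11.29] T [ 0.325 -0.021 -0.005] w 11.9 [ 3.099e+00 -5.170e-01  3.000e-03]
```

Request:
{"method": "move_arm", "body": {
  "plan": [
    {"linear": [0,0,0],"delta_rot": [0,0,-0.08],"fingers": 0},
    {"linear": [0,0,0],"delta_rot": [0,0,-0.08],"fingers": 0},
    {"linear": [0,0,0],"delta_rot": [0,0,0],"fingers": 0}
  ]
}}

```text
clock: 14.75
eef_pos: [584.7, -220.6, 141.3]
tcp_rot: [-3.047, 0.764, -0.003]
wrist_force: [-0.1, 2.0, 10.3]
gripper_width: 11.7
```

```bash
python3 s.py
```

```text
14.75 pos [ 584.66 -220.59  141.33] tipz 82.13 keyx -0.491 F [-0.11  1.98 10.29] T [ 0.279 -0.125  0.009] w 11.7 [-3.047e+00  7.640e-01 -3.000e-03]
```

Request:
{"method": "move_arm", "body": {
  "plan": [
    {"linear": [0,0.02,0],"delta_rot": [0,0,-0.08],"fingers": 0},
    {"linear": [0,0.01,0],"delta_rot": [0,0,-0.08],"fingers": 0},
    {"linear": [0,0,0],"delta_rot": [0,0,-0.04],"fingers": 0},
    {"linear": [0,0,0],"delta_rot": [0,0,0],"fingers": 0}
  ]
}}

```text
clock: 15.25
eef_pos: [584.7, -220.4, 141.4]
tcp_rot: [2.956, -1.064, 0.003]
wrist_force: [0.5, 1.1, 10.6]
gripper_width: 12.2
```

```bash
python3 s.py
```

```text
15.25 pos [ 584.71 -220.4   141.37] tipz 82.17 keyx -0.691 F [ 0.53  1.08 10.62] T [ 0.12  -0.182  0.011] w 12.2 [ 2.956 -1.064  0.003]
```

Request:
{"method": "move_arm", "body": {
  "plan": [
    {"linear": [0,0,0],"delta_rot": [0,0,-0.06],"fingers": 0},
    {"linear": [0,0,0],"delta_rot": [0,0,-0.04],"fingers": 0},
    {"linear": [0,0,0],"delta_rot": [0,0,0],"fingers": 0}
  ]
}}

```text
clock: 15.62
eef_pos: [584.7, -220.4, 141.3]
tcp_rot: [-2.899, 1.21, -0.003]
wrist_force: [0.3, 1.3, 10.4]
gripper_width: 11.9
```

```bash
python3 s.py
```

```text
15.62 pos [ 584.74 -220.36  141.34] tipz 82.14 keyx -0.791 F [ 0.32  1.25 10.37] T [ 0.141 -0.2    0.037] w 11.9 [-2.899  1.21  -0.003]
```

Request:
{"method": "move_arm", "body": {
  "plan": [
    {"linear": [0,0.01,0],"delta_rot": [0,0,-0.04],"fingers": 0},
    {"linear": [0,0,0],"delta_rot": [0,0,0],"fingers": 0}
  ]
}}

```text
clock: 15.88
eef_pos: [584.7, -220.3, 141.4]
tcp_rot: [-2.874, 1.268, -0.003]
wrist_force: [1.3, 0.3, 11.1]
gripper_width: 12.4
```

```bash
python3 s.py; python3 s.py
```

```text
15.88 pos [ 584.73 -220.33  141.36] tipz 82.16 keyx -0.831 F [ 1.32  0.27 11.12] T [ 0.027 -0.221  0.008] w 12.4 [-2.874  1.268 -0.003]
15.88 pos [ 584.73 -220.33  141.36] tipz 82.16 keyx -0.831 F [ 1.32  0.27 11.12] T [ 0.027 -0.221  0.008] w 12.4 [-2.874  1.268 -0.003]
```

Request:
{"method": "move_arm", "body": {
  "plan": [
    {"linear": [0,0,0],"delta_rot": [0,0,-0.03],"fingers": 0},
    {"linear": [0,0,0],"delta_rot": [0,0,0],"fingers": 0}
  ]
}}

```text
clock: 16.12
eef_pos: [584.6, -220.4, 141.4]
tcp_rot: [2.855, -1.311, 0.003]
wrist_force: [0.1, 0.2, 9.8]
gripper_width: 11.8
```

```bash
python3 s.py
```

```text
16.12 pos [ 584.63 -220.4   141.35] tipz 82.15 keyx -0.861 F [0.08 0.24 9.79] T [-0.048 -0.006  0.026] w 11.8 [ 2.855 -1.311  0.003]
```

The turn is essentially done: the key has gone 1.65 rad, and the blade's play is about 0.08. A touch more, then I let it rise with the blade still in the slot.

Request:
{"method": "move_arm", "body": {
  "plan": [
    {"linear": [0,0,0],"delta_rot": [0,0,-0.015],"fingers": 0},
    {"linear": [0,0,0.1],"delta_rot": [0,0,0],"fingers": 0},
    {"linear": [0,0,0.1],"delta_rot": [0,0,0],"fingers": 0},
    {"linear": [0,0,0.1],"delta_rot": [0,0,0],"fingers": 0},
    {"linear": [0,0,0.1],"delta_rot": [0,0,0],"fingers": 0},
    {"linear": [0,0,0],"delta_rot": [0,0,0],"fingers": 0}
  ]
}}

```text
clock: 16.88
eef_pos: [584.4, -220.3, 144.9]
tcp_rot: [2.845, -1.331, 0.002]
wrist_force: [0.3, -0.8, 4.7]
gripper_width: 12.2
```

```bash
python3 s.py
```

```text
16.88 pos [ 584.45 -220.35  144.88] tipz 85.68 keyx -0.875 F [ 0.33 -0.81  4.72] T [-0.192 -0.189  0.039] w 12.2 [ 2.845e+00 -1.331e+00  2.000e-03]
```

Request:
{"method": "move_arm", "body": {
  "plan": [
    {"linear": [0,0,0.1],"delta_rot": [0,0,0.04],"fingers": 0},
    {"linear": [0,0,0.05],"delta_rot": [0,0,0.04],"fingers": 0},
    {"linear": [0,0,0],"delta_rot": [0,0,0],"fingers": 0}
  ]
}}

```text
clock: 17.25
eef_pos: [584.2, -220.2, 145.9]
tcp_rot: [-2.896, 1.217, -0.0]
wrist_force: [0.1, -0.3, 2.4]
gripper_width: 12.1
```

```bash
python3 s.py
```

```text
17.25 pos [ 584.22 -220.17  145.91] tipz 86.71 keyx -0.795 F [ 0.05 -0.3   2.38] T [-0.147 -0.111  0.037] w 12.1 [-2.896  1.217 -0.   ]
```

Request:
{"method": "move_arm", "body": {
  "plan": [
    {"linear": [0,0,0.2],"delta_rot": [0,0,0],"fingers": 0},
    {"linear": [0,0,0.2],"delta_rot": [0,0,0],"fingers": 0},
    {"linear": [0,0,0.2],"delta_rot": [0,0,0],"fingers": 0},
    {"linear": [0,0,0.3],"delta_rot": [0,0,0],"fingers": 0},
    {"linear": [0,0,0.5],"delta_rot": [0,0,0],"fingers": 0},
    {"linear": [0,0,1],"delta_rot": [0,0,0],"fingers": 0},
    {"linear": [0,0,1.5],"delta_rot": [0,0,0],"fingers": 0},
    {"linear": [0,2,1],"delta_rot": [0,0,0.1],"fingers": 0},
    {"linear": [0,4,0],"delta_rot": [0,0,0.15],"fingers": 0},
    {"linear": [0,4,0],"delta_rot": [0,0,0.15],"fingers": 0},
    {"linear": [0,3,0],"delta_rot": [0,0,0.15],"fingers": 0},
    {"linear": [0,2,0],"delta_rot": [0,0,0.15],"fingers": 0}
  ]
}}

```text
clock: 18.75
eef_pos: [584.3, -68.8, 196.2]
tcp_rot: [3.138, -0.14, 0.002]
wrist_force: [1.3, 0.1, -0.8]
gripper_width: 12.1
```

```bash
python3 s.py
python3 - <<'E'
from h import *
out=[]
for n in('scene','top'):
    d,K,R,t=cam(n); P=cloud(d,K,R,t); np.savez(n+'1.npz',img=d['image'],depth=d['depth'],K=K,R=R,t=t)
    z=P[np.hypot(P[...,0]-584,P[...,1]+220.5)<15][:,2]; print(n,np.median(z[z>85]),len(z))
    c=d['image'][255:360,130:245] if n=='scene' else d['image'][145:230,355:435]
    out.append(cv2.resize(c,(390,425),interpolation=cv2.INTER_CUBIC))
cv2.imwrite('pics/l1.png',np.hstack(out))
E
```

```text
18.75 pos [584.29 -68.76 196.24] tipz 137.04 keyx -0.089 F [ 1.28  0.15 -0.83] T [ 0.011 -0.023  0.01 ] w 12.1 [ 3.138e+00 -1.400e-01  2.000e-03]
scene 91.99881181084123 235
top nan 0
  return _methods._mean(a, axis=axis, dtype=dtype,
  ret = ret.dtype.type(ret / rcount)
```

View pics/l1.png

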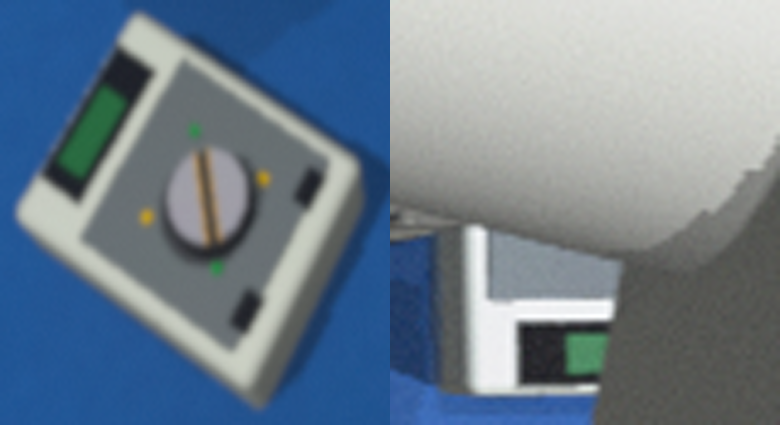

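The slot (crop (208,197)) now lines up with the green dots at (195,130) and (216,268), and the top is at z 92, so it is up. I'll measure the slot angle and the now empty pocket.

Run:
```python
from h import *
M=np.load('scene1.npz');K,R,t=M['K'],M['R'],M['t'];img=M['img']
def rect(img,K,R,t,x0,x1,y0,y1,z,s=.2):
    X,Y=np.meshgrid(np.arange(x0,x1,s),np.arange(y0,y1,s),indexing='ij')
    p=np.stack([X,Y,np.full_like(X,z)],-1)@R.T+t
    return cv2.remap(img,(K[0,0]*p[...,0]/p[...,2]+K[0,2]).astype(np.float32),(K[1,1]*p[...,1]/p[...,2]+K[1,2]).astype(np.float32),cv2.INTER_CUBIC)
for k,a0 in(('0',.78),('1',-.78)):
    I=rect(np.load(f'scene{k}.npz')['img'],K,R,t,540,625,-265,-180,92.5).astype(np.float32)
    best=[]
    for a in a0+np.arange(-.25,.25,.01):
      d=np.array([np.cos(a),np.sin(a)]);n=np.array([-d[1],d[0]]);s=np.arange(-15,15,.5)[:,None];o=np.arange(-6,6,.2)[None]
      x=585.3+s*d[0]+o*n[0];y=-220.5+s*d[1]+o*n[1]
      p=cv2.remap(I[...,0],((y+265)/.2).astype(np.float32),((x-540)/.2).astype(np.float32),1).mean(0)
      best.append((p.std(),a))
    print(k,max(best))
# pocket: dark region darker on the stand top; in pics before the arm (g2) & now
out=[]
for nm in('scene','top'):
    M=np.load(nm+'1.npz')
    out.append(rect(M['img'],M['K'],M['R'],M['t'],490,600,135,245,40,.28))
o=np.hstack(out).astype(float); o=np.clip(o*2.5,0,255)
cv2.imwrite('pics/p1.png',o.astype(np.uint8)); print(o.shape)
```

```text
0 (np.float32(28.569323), np.float64(0.7900000000000003))
1 (np.float32(29.971388), np.float64(-0.7999999999999998))
(393, 786, 3)
```

View pics/p1.png

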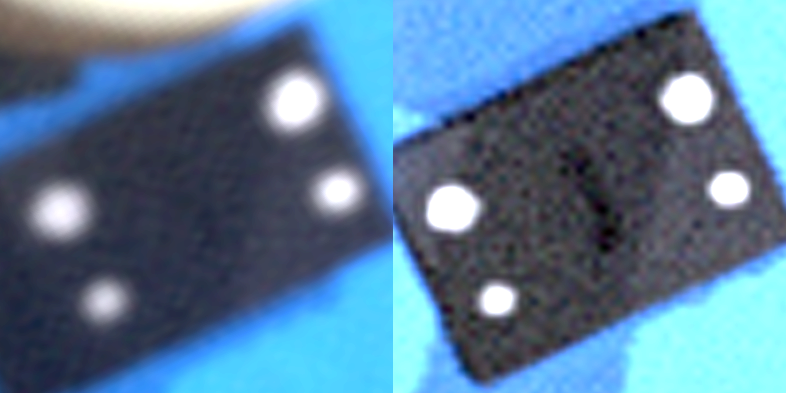

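The slot went from +0.79 to -0.80 rad, so it is locked. In the top view the pocket is at crop (590,203), about (546.8,190.2), which agrees with the grasp pose. I'm carrying the key back to the grasp pose.

Request:
{"method": "move_arm", "body": {
  "plan": [
    {"linear": [-0.4,2.8,0],"delta_rot": [0,0,0.06],"fingers": 0},
    {"linear": [-0.4,3.5,0],"delta_rot": [0,0,0.06],"fingers": 0},
    {"linear": [-0.5,3.5,0],"delta_rot": [0,0,0.06],"fingers": 0},
    {"linear": [-0.5,3.5,0],"delta_rot": [0,0,0.06],"fingers": 0},
    {"linear": [-0.5,3.5,0],"delta_rot": [0,0,0.06],"fingers": 0},
    {"linear": [-0.5,3.5,0],"delta_rot": [0,0,0.06],"fingers": 0},
    {"linear": [-0.5,2.5,-1],"delta_rot": [0,0,0.06],"fingers": 0},
    {"linear": [-0.3,1.5,-2],"delta_rot": [0,0,0.06],"fingers": 0},
    {"linear": [-0.2,0.8,-2],"delta_rot": [0,0,0.06],"fingers": 0},
    {"linear": [0,0,-1],"delta_rot": [0,0,0],"fingers": 0},
    {"linear": [0,0,0],"delta_rot": [0,0,0],"fingers": 0},
    {"linear": [0,0,0],"delta_rot": [0,0,0],"fingers": 0}
  ]
}}

```text
clock: 20.35
eef_pos: [546.7, 180.4, 135.9]
tcp_rot: [3.065, 0.69, 0.002]
wrist_force: [-0.1, -0.4, -0.6]
gripper_width: 12.0
```

```bash
python3 s.py
```

```text
20.35 pos [546.75 180.39 135.9 ] tipz 76.7 keyx 0.443 F [-0.1  -0.35 -0.57] T [0.043 0.016 0.02 ] w 12.0 [3.065e+00 6.900e-01 2.000e-03]
```

Request:
{"method": "move_arm", "body": {
  "plan": [
    {"linear": [-0.06,0.9,0],"delta_rot": [0,0,0.006],"fingers": 0},
    {"linear": [0,0,-1.2],"delta_rot": [0,0,0],"fingers": 0},
    {"linear": [0,0,-1.2],"delta_rot": [0,0,0],"fingers": 0},
    {"linear": [0,0,-0.7],"delta_rot": [0,0,0],"fingers": 0},
    {"linear": [0,0,0],"delta_rot": [0,0,0],"fingers": 0},
    {"linear": [0,0,0],"delta_rot": [0,0,0],"fingers": 0}
  ]
}}

```text
clock: 21.1
eef_pos: [545.7, 189.8, 104.2]
tcp_rot: [-3.062, -0.702, -0.001]
wrist_force: [0.2, 0.0, -1.3]
gripper_width: 11.8
```

```bash
python3 s.py
python3 - <<'E'
from h import *
d,K,R,t=cam('scene')
cv2.imwrite('pics/k1.png',cv2.resize(d['image'][100:190,240:330],(560,560),interpolation=cv2.INTER_CUBIC))
E
```

```text
21.1 pos [545.73 189.85 104.22] tipz 45.02 keyx 0.451 F [ 0.15  0.   -1.28] T [ 0.007  0.035 -0.015] w 11.8 [-3.062e+00 -7.020e-01 -1.000e-03]
```

View pics/k1.png

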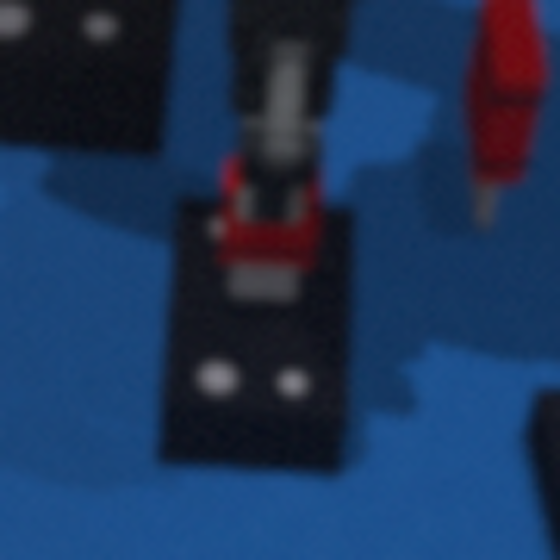

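The key is upright over the pocket, with its blade tip at crop (265,300), 5 mm above the stand. I'm lowering it in and watching the force.

Request:
{"method": "move_arm", "body": {
  "plan": [
    {"linear": [0.02,-0.03,-0.2],"delta_rot": [0,0,0],"fingers": 0},
    {"linear": [0,0,-0.2],"delta_rot": [0,0,0],"fingers": 0},
    {"linear": [0,0,-0.2],"delta_rot": [0,0,0],"fingers": 0},
    {"linear": [0,0,-0.1],"delta_rot": [0,0,0],"fingers": 0},
    {"linear": [0,0,0],"delta_rot": [0,0,0],"fingers": 0}
  ]
}}

```text
clock: 21.78
eef_pos: [545.7, 189.6, 96.9]
tcp_rot: [-3.062, -0.702, 0.0]
wrist_force: [-0.1, -0.2, -0.6]
gripper_width: 12.1
```

```bash
python3 s.py
```

```text
21.77 pos [545.74 189.56  96.9 ] tipz 37.7 keyx 0.451 F [-0.1  -0.16 -0.61] T [ 0.001 -0.008  0.057] w 12.1 [-3.062 -0.702  0.   ]
```

Request:
{"method": "move_arm", "body": {
  "plan": [
    {"linear": [0,0,-0.2],"delta_rot": [0,0,0],"fingers": 0},
    {"linear": [0,0,-0.2],"delta_rot": [0,0,0],"fingers": 0},
    {"linear": [0,0,0],"delta_rot": [0,0,0],"fingers": 0}
  ]
}}

```text
clock: 22.15
eef_pos: [545.7, 189.5, 92.7]
tcp_rot: [-3.062, -0.702, 0.001]
wrist_force: [-0.8, 0.5, -0.2]
gripper_width: 11.8
```

```bash
python3 s.py
```

```text
22.15 pos [545.66 189.55  92.73] tipz 33.53 keyx 0.451 F [-0.77  0.5  -0.21] T [-0.021  0.016 -0.013] w 11.8 [-3.062e+00 -7.020e-01  1.000e-03]
```

In the pocket with no resistance. Going on down; home was TCP z 74.2.

Request:
{"method": "move_arm", "body": {
  "plan": [
    {"linear": [0,0,-0.4],"delta_rot": [0,0,0],"fingers": 0},
    {"linear": [0,0,-0.4],"delta_rot": [0,0,0],"fingers": 0},
    {"linear": [0,0,-0.4],"delta_rot": [0,0,0],"fingers": 0},
    {"linear": [0,0,-0.3],"delta_rot": [0,0,0],"fingers": 0},
    {"linear": [0,0,0],"delta_rot": [0,0,0],"fingers": 0}
  ]
}}

```text
clock: 22.78
eef_pos: [545.6, 189.6, 77.7]
tcp_rot: [-3.062, -0.702, 0.001]
wrist_force: [0.2, 0.4, -0.5]
gripper_width: 12.0
```

```bash
python3 s.py
```

```text
22.77 pos [545.64 189.56  77.67] tipz 18.47 keyx 0.451 F [ 0.23  0.36 -0.53] T [-0.052 -0.043 -0.017] w 12.0 [-3.062e+00 -7.020e-01  1.000e-03]
```

Request:
{"method": "move_arm", "body": {
  "plan": [
    {"linear": [0,0,-0.15],"delta_rot": [0,0,0],"fingers": 0},
    {"linear": [0,0,-0.1],"delta_rot": [0,0,0],"fingers": 0},
    {"linear": [0,0,0],"delta_rot": [0,0,0],"fingers": 0}
  ]
}}

```text
clock: 23.15
eef_pos: [545.7, 189.6, 75.4]
tcp_rot: [-3.062, -0.702, 0.0]
wrist_force: [0.4, -0.0, -1.8]
gripper_width: 11.8
```

```bash
python3 s.py
```

```text
23.15 pos [545.74 189.59  75.43] tipz 16.23 keyx 0.451 F [ 0.37 -0.03 -1.78] T [-0.042 -0.012  0.005] w 11.8 [-3.062 -0.702  0.   ]
```

Request:
{"method": "move_arm", "body": {
  "plan": [
    {"linear": [0,0,-0.06],"delta_rot": [0,0,0],"fingers": 0},
    {"linear": [0,0,-0.04],"delta_rot": [0,0,0],"fingers": 0},
    {"linear": [0,0,0],"delta_rot": [0,0,0],"fingers": 0}
  ]
}}

```text
clock: 23.52
eef_pos: [545.8, 189.6, 74.4]
tcp_rot: [-3.062, -0.702, 0.0]
wrist_force: [-0.4, 0.2, -0.7]
gripper_width: 12.0
```

```bash
python3 s.py
```

```text
23.52 pos [545.76 189.57  74.44] tipz 15.24 keyx 0.451 F [-0.36  0.16 -0.66] T [ 0.012  0.011 -0.009] w 12.0 [-3.062 -0.702  0.   ]
```

Nearly home. One more half millimetre, then I open the jaws.

Request:
{"method": "move_arm", "body": {
  "plan": [
    {"linear": [0,0,-0.05],"delta_rot": [0,0,0],"fingers": 0},
    {"linear": [0,0,0],"delta_rot": [0,0,0],"fingers": 0}
  ]
}}

```text
clock: 23.78
eef_pos: [545.8, 189.6, 74.2]
tcp_rot: [-3.062, -0.702, -0.0]
wrist_force: [-1.0, -0.6, 4.3]
gripper_width: 12.3
```

```bash
python3 s.py
```

```text
23.77 pos [545.84 189.62  74.21] tipz 15.01 keyx 0.451 F [-0.95 -0.56  4.28] T [-0.055  0.263  0.039] w 12.3 [-3.062 -0.702 -0.   ]
```

Request:
{"method": "move_arm", "body": {
  "plan": [
    {"linear": [0,0,0],"delta_rot": [0,0,0],"fingers": 25},
    {"linear": [0,0,0],"delta_rot": [0,0,0],"fingers": 45},
    {"linear": [0,0,0],"delta_rot": [0,0,0],"fingers": 45},
    {"linear": [0,0,0],"delta_rot": [0,0,0],"fingers": 45},
    {"linear": [0,0,0],"delta_rot": [0,0,0],"fingers": 45}
  ]
}}

```text
clock: 24.4
eef_pos: [545.8, 189.6, 74.0]
tcp_rot: [-3.062, -0.702, 0.0]
wrist_force: [0.0, 0.0, 0.5]
gripper_width: 38.6
```

```bash
python3 s.py
```

```text
24.4 pos [545.76 189.57  73.96] tipz 14.76 keyx 0.451 F [0.   0.04 0.5 ] T [ 0.023 -0.032 -0.021] w 38.6 [-3.062 -0.702  0.   ]
```

The key rested on the stand at the same height as at the start (TCP z 74.2, about 4 N) and is now released. I'm retreating up and clear of the view.

Request:
{"method": "move_arm", "body": {
  "plan": [
    {"linear": [0,0,0.6],"delta_rot": [0,0,0],"fingers": 45},
    {"linear": [0,0,1.5],"delta_rot": [0,0,0],"fingers": 45},
    {"linear": [0,0,3],"delta_rot": [0,0,0],"fingers": 45},
    {"linear": [0,0,4],"delta_rot": [0,0,0],"fingers": 45},
    {"linear": [0,0,4],"delta_rot": [0,0,0],"fingers": 45},
    {"linear": [-2,3,2],"delta_rot": [0,0,0],"fingers": 45},
    {"linear": [-3,3,0],"delta_rot": [0,0,0],"fingers": 45},
    {"linear": [-3,3,0],"delta_rot": [0,0,0],"fingers": 45},
    {"linear": [-3,3,0],"delta_rot": [0,0,0],"fingers": 45},
    {"linear": [-3,3,0],"delta_rot": [0,0,0],"fingers": 45},
    {"linear": [-3,3,0],"delta_rot": [0,0,0],"fingers": 45},
    {"linear": [0,0,0],"delta_rot": [0,0,0],"fingers": 45}
  ]
}}

```text
clock: 25.9
eef_pos: [374.1, 371.1, 226.3]
tcp_rot: [-3.06, -0.707, -0.002]
wrist_force: [-0.0, -0.6, -1.1]
gripper_width: 38.6
```

```bash
python3 s.py
python3 - <<'E'
from h import *
for n in('scene','top'):
    d,K,R,t=cam(n); cv2.imwrite(f'pics/{n}_end.png',d['image']); P=cloud(d,K,R,t)
    z=P[np.hypot(P[...,0]-584,P[...,1]+220.5)<15][:,2]; print(n,'disc',np.median(z[z>85]) if len(z) else None)
    hsv=cv2.cvtColor(d['image'],cv2.COLOR_BGR2HSV); red=((hsv[...,0]<8)|(hsv[...,0]>172))&(hsv[...,1]>150)&(hsv[...,2]>60)
    m=red&(np.hypot(P[...,0]-546,P[...,1]-189)<40)&(P[...,2]>45)
    q=P[m]
    if len(q)>10:
        zt=np.percentile(q[:,2],90); print('key',zt,cv2.minAreaRect(q[abs(q[:,2]-zt)<5][:,:2].astype(np.float32)))
E
```

```text
25.9 pos [374.06 371.11 226.31] tipz 167.11 keyx 0.454 F [-0.04 -0.62 -1.11] T [0.04  0.02  0.015] w 38.6 [-3.06e+00 -7.07e-01 -2.00e-03]
scene disc 92.15982092825908
key 84.105495004597 ((546.5234375, 189.49757385253906), (31.3079833984375, 15.774910926818848), 21.449783325195312)
top disc 92.33442143429454
key 85.77416700125644 ((545.5320434570312, 189.23373413085938), (33.25548553466797, 14.064375877380371), 24.826555252075195)
```

View pics/scene_end.png

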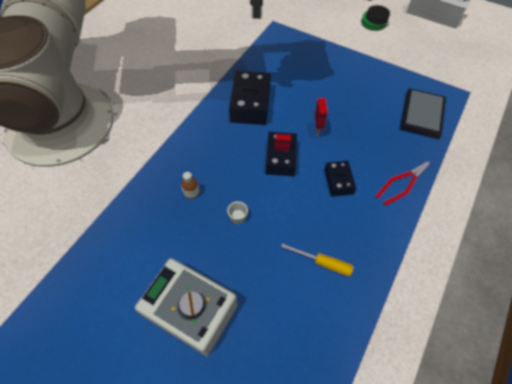

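View pics/top_end.png

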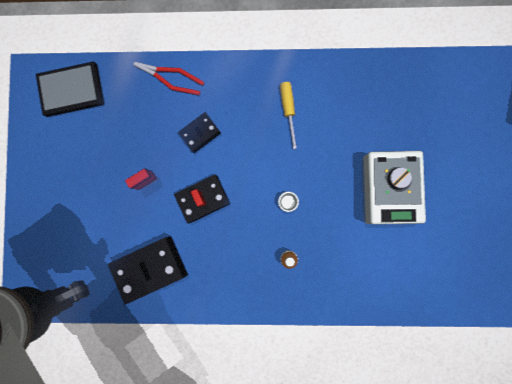

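The key is back in the middle stand (scene (282,142), top (197,198)). The slot runs along the green dots (scene (191,304), top (400,178)), and the other things are where they were. Handing in.

```bash
python3 -c "
from workcell import *
print(close_job())"
```

```text
the job is handed in; nothing more can be done
None
```

The fastener is locked and popped up, the key is back upright in the middle stand's pocket, and the job is handed in at about 26 s on the robot's clock. I used the smaller red key. The fastener sat about 5 mm off nominal in x, going by the cameras. I pressed it in about 4.3 mm and turned it clockwise, giving way by fractions of a millimetre as side force built up.

**Forces:** the highest reading while the key was on the instrument was about 11 N downward and 2 N sideways. I only read the force at the end of each short move, so brief peaks in between were not recorded.

**Fastener:** in the scene image the slot went from +0.79 to -0.80 rad, in line with the green dots. Its top reads z 92.2–92.3, against 92.4–92.7 before, so it is up. I did not test the lock by trying to turn it back.

**Key:** after release its top reads 84–86 mm, at the same place as at the start to within 0.3 mm. The yaw fitted on the handle's top came out about 1° different from the start in each camera.

**Other things:** they look unmoved in both final views, which I judged by eye. The arm stands clear of everything.

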